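Lock a plunge router at its depth mark

ROBOT

A 6-joint arm with a two-finger parallel gripper is mounted at the origin on a cart in front of the work surface, level with it; the furniture and walls round the work are solid. World frame = base frame: x ahead of the robot, y to its left, z up, the work surface at z = 0. Lengths are in m, angles in rad, forces in N, time in s.
With the tool pointing down it reaches from about 0.35 to 0.975 m from the base axis. Payload 4.9 kg.
Tool frame: the origin (TCP) lies midway between the tips of the shut fingers; the grasp point (between the pads) lies 19 mm behind it; z points along the fingers, y is the line along which they close (so a half turn about z gives the same grasp; the last joint's range is limited). The gripper opens to 85 mm and grips with 20 to 120 N. Pads are 22 mm wide; open, the fingers measure 114 mm over their backs; the gripper's body (76 mm by 85 mm) begins 54 mm behind the grasp point. The pads swing forward as they close: fully open they stand 13 mm farther back than shut.
Start: joints at [-1.223, 0.053, 1.613, -0, 1.476, -0.119], TCP at [0.281, -0.558, 0.231] pointing down, gripper open.
Joint ranges: [-3.01, 3.01], [-1.01, 2.22], [0.06, 2.58], [-1.02, 4.17], [0.09, 2.62], [-3.14, 3.14]. Speed limits (rad/s): [2.57, 2.57, 3.14, 3.14, 3.14, 3.14].

INTERFACE

Orientations are given as a rotation vector (axis times angle).
In Python, from station import ctrl gives the robot as it stands.
- The arm moves only by the shell command python3 -m handwheel 'ROWS' [FORCE]. ROWS is JSON, a list of rows, each an object with "gripper": the gripper command: -1 is fully open, 1 is shut, values between are in proportion; "offset": the shift along the tool's x, y, z in mm, a list of three; "rotation": the turn, a rotation vector about the tool's x, y, z in rad, a list of three. A call has exactly 8 rows; each row is the pose to reach, as a shift and turn from the pose commanded when the call began, along the tool's axes at that moment; what a row does not reach only later rows make up. A row lasts 1/8 s, in which the tool goes at most 62.5 mm and 10.7 degrees, less where a joint would pass 70% of its speed; a pose out of reach is approached as far as the arm can. A call with a gripper value outside its range is refused whole. The fingers move at their own pace and stop on an object; FORCE is the grip in N (left out, the last holds). Time passes only in rows, so rows that repeat a pose let the fingers close, or fill a call up. It gives the time, the measured TCP pose, the force, the opening and the grip force at its end, in the units of the state.
- ctrl.get_obs(): the state, without advancing time (a new reading comes with each control period).
- ctrl.get_image(name): name is "scene" or "top"; returns a dict with "image" (420x560x3 uint8, red, green, blue), "fovy" (degrees; the focal length in pixels is half the picture's height over the tangent of half this angle, whatever the lens; pixels are square), "cx", "cy" (the principal point, pixels), "xyz" and "attitude" of the camera in the world. Camera axes: x right, y up, looking along -z (the intrinsics and any distortion apply to the point x, -y, -z); pixel columns grow to the right and rows downward; lengths in m; the calibration is good to about 2 mm. A picture is of the moment at which its call begins. There is no depth.
- ctrl.finish_job(): hands the job in; it is judged then, once.
The state is a dict: "t": time; "q": joint angles; "dq": joint speeds; "effort": joint torques, N m; "tool_pos": TCP position; "tool_rot": TCP orientation; "contact_force": force on the tool from outside, world axes, zero at the start; "wrist_torque": the same for the moment, N m; "opening": finger opening in m; "grip_force": force on a finger pad.
Only numpy, scipy, OpenCV 4.12 (cv2) and the standard library are available. Lean on these libraries where they do the work, as an engineer would, in place of code of your own. Each camera call takes 0.05 s, during which the arm holds its last target. There are 200 camera calls.

TASK

The plunge router on the mortising template has to be locked at the cutting depth marked by the black clip on its depth rule. With the hand on the handle that has the lever beside it, press the sprung head down until its pointer is level with the clip, keep it there, and only then squeeze the lock lever fully home against the handle. Finish still holding handle and lever squeezed together, with the head locked at the clip; leave the jar and the sanding block lying where they are.

Things in the scene. Friction and masses are not known exactly. Their poses are not given: they have to be found in the camera images.
- router: Plunge router's base, screwed down on a plywood template 200 x 170 x 18 mm; it cannot move. Origin: centre of the board's underside, on the bench. x runs from the lever handle over the motor to the plain handle, y across, z up. Two steel columns at x = -48 and +48 mm; motor in the middle, 62 mm across, top 190 mm above the bench while the head is up.
- plunge: The router's sliding head: motor, two upright handles and the lock lever, all carried on the two columns; same origin and axes as the router while it is fully up (start) and moving straight down by at most 50 mm. Springs push it up: about 5 N fully up, 8 N fully down. Let go unlocked it rises to the top.
- handle_foot (a point): Point of the sliding head, axes as the router's: top face of the flange (46 along x, 82 mm along y) under the lever handle, 134 mm above the bench with the head up; fingertips may press the flange down beside the handle. The upright black rubber handle spans x -16 to +16, y -11 to +3, z 0 to 47 mm from here; the lever's plate is on its +y side.
- lock_lever (a joint): Cam lock lever, rad: 0 = fully home (its stop; the head is locked), starts 0.28 to 0.37 open. It stays where it is put: about 1 N at the plate moves it until about 0.18, there the cam begins to bite on the column; the rest takes up to about 12 N. Upright axis 56 mm toward +x and 28 mm toward +y of handle_foot; opening swings the free end to +y, 5.6 mm at handle_foot's x per 0.1 rad.
- lever_pad (a point): Middle of the outer (+y) face of the lever's plate, 22 mm above the flange, where a finger presses it; moves with the lever, x and y axes turn with it.
- pointer (a point): Tip of the black pointer on the sliding head, on the -y side; moves down with the head. Axes as the router's.
- clip_mark (a point): Middle of the black marker clip (10 mm high, 20 mm wide) on the upright steel depth rule, fixed to the base; 18 to 42 mm below the pointer at the start. The head is at its depth when the pointer is at this height.
- jar_screws: Bystander: clear screw-top jar with a red lid, 65 mm across, 99 mm high, standing loose left of the template. Origin: centre of its underside.
- sanding_block: Bystander: wooden sanding block, 60 x 112 x 32 mm, lying loose right of the template. Origin: centre of its underside.

How it is judged:
By the outcome, as a careful person would: the job done as asked, in the order asked, and still so for the second after the job is handed in, while the arm keeps its last pose, push and grip.
It also fails if it takes over 38 s, if anything falls off the work surface, if the arm or the gripper's body presses on something with over 40 N, if the wrist force passes 120 N, or if a joint passes its speed limit or range.

## Working session

There is one attempt and no reset: what is moved stays moved. The work goes in short steps, Python scripts to look and compute and a shell command to move; the robot and the scene stay as the last step left them, time stands still between calls to the robot, and variables do not carry over. Pictures are saved under pics/ and viewed, at most 10 in all, crops included, and the job is handed in when it is done.

```bash
mkdir -p pics; ls; python3 - <<'E'
from station import ctrl
import cv2
for n in("scene","top"):
    d=ctrl.get_image(n); cv2.imwrite(f"pics/{n}0.png",d["image"][:,:,::-1]); print({k:v for k,v in d.items() if k!="image"})
o=ctrl.get_obs(); print(o)
E
```

```text
pics
{'fovy': 48.45203913980244, 'cx': 272.0391047781626, 'cy': 215.70198958960424, 'xyz': array([ 0.00874619, -0.9191207 ,  0.47100873]), 'attitude': array([ 1.12387308, -0.40815279, -0.65661339])}
{'fovy': 42.98514850884593, 'cx': 282.4264952387185, 'cy': 216.2761059283838, 'xyz': array([ 0.49329215, -0.28853087,  0.99433834]), 'attitude': array([ 0.04056035, -0.05232469, -1.57795294])}
{'t': 0.1, 'q': array([-1.22298927e+00,  5.33205353e-02,  1.61414778e+00, -8.95640671e-06,
        1.47601114e+00, -1.19028325e-01]), 'dq': array([ 1.31318681e-05, -9.78470714e-04, -2.26603850e-03,  1.20145127e-03,
       -9.36656946e-04,  1.06848901e-03]), 'effort': array([-4.27142584e-05, -3.94905066e+01, -3.71363354e+01, -1.98153143e-04,
        3.87524982e-03, -3.21674668e-05]), 'tool_pos': array([ 0.28107809, -0.55759882,  0.23017288]), 'tool_rot': array([-3.05457457e+00, -7.26230528e-01,  3.51988026e-04]), 'contact_force': array([ 0.99227025,  0.16360529, -0.23727371]), 'wrist_torque': array([-0.03230125,  0.02690753, -0.03716498]), 'grip_force': 0.0, 'opening': 0.0850187587383636}
```

View pics/scene0.png

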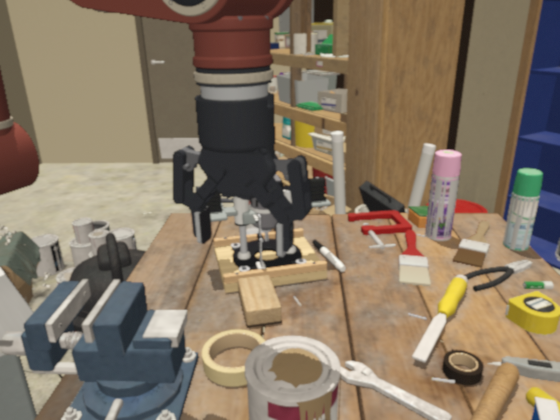

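View pics/top0.png

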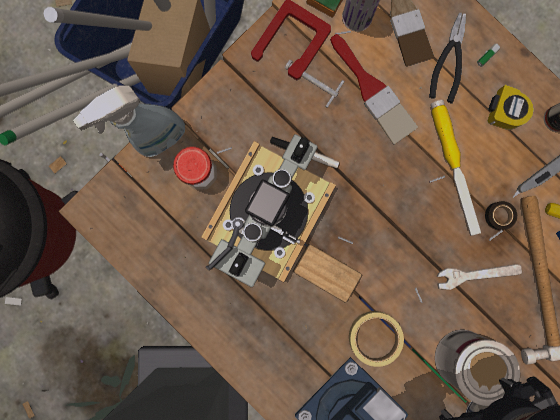

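The router sits around (268,205) in the top view, with the lever handle at about (238,265) and the lever at (222,255). The plain handle is at (303,150), the rule and pointer at (285,235), the jar at (194,167) and the block at (328,272). In the scene view the gripper hides the head, so I'll zoom in.

```bash
python3 - <<'E'
import cv2,numpy as np
a=cv2.imread("pics/top0.png")[125:295,185:345]; b=cv2.imread("pics/scene0.png")[190:300,200:350]
a=cv2.resize(a,None,fx=3.4,fy=3.4,interpolation=cv2.INTER_CUBIC)
cv2.imwrite("pics/c1.png",a)
E
```

```text
(no output)
```

View pics/c1.png

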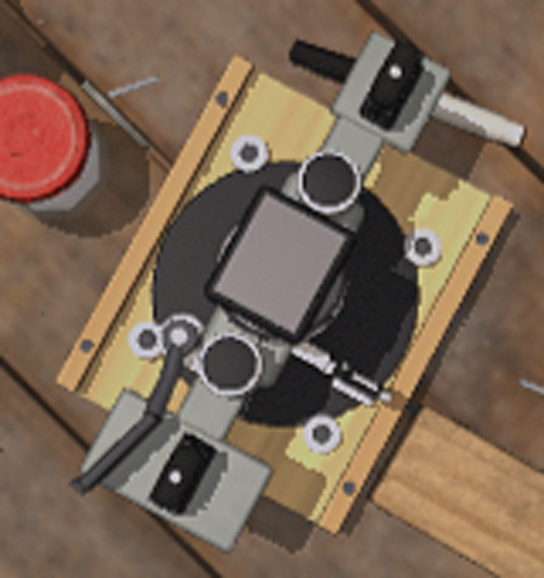

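The crop shows everything clearly. In crop pixels, the screws on the handle tops are at (175,477) and (396,72), the lever pivot is at (180,333) and the lever's bent tip is at (80,485). The board corners are at (60,385), (240,55), (512,205) and (335,533).

```bash
cat > h.py <<'E'
import numpy as np
from scipy.spatial.transform import Rotation as R
def ray(d,u,v):
    f=210/np.tan(np.radians(d["fovy"]/2))
    r=R.from_rotvec(d["attitude"]).apply([(u-d["cx"])/f,-(v-d["cy"])/f,-1])
    return np.array(d["xyz"]),r
def at(d,u,v,z):
    o,r=ray(d,u,v); return o+r*(z-o[2])/r[2]
def proj(d,p):
    f=210/np.tan(np.radians(d["fovy"]/2))
    c=R.from_rotvec(d["attitude"]).inv().apply(np.array(p)-d["xyz"])
    return np.array([d["cx"]+f*c[0]/-c[2],d["cy"]-f*c[1]/-c[2]])
def tri(d1,p1,d2,p2):
    a,r=ray(d1,*p1);b,s=ray(d2,*p2);r/=np.linalg.norm(r);s/=np.linalg.norm(s)
    t=np.linalg.lstsq(np.c_[r,-s],b-a,rcond=None)[0]
    return (a+r*t[0]+b+s*t[1])/2,np.linalg.norm(a+r*t[0]-b-s*t[1])
E
cat > m1.py <<'E'
from h import *
from station import ctrl
d=ctrl.get_image("top")
c=lambda x,y,z: at(d,185+x/3.4,125+y/3.4,z)
s1=c(175,477,.182);s2=c(396,72,.182)
u=s2-s1;print("handles",s1,s2,np.linalg.norm(u),"yaw",np.arctan2(u[1],u[0]))
for z in(.018,.028):
    P=np.array([c(*p,z) for p in((60,385),(240,55),(512,205),(335,533))])
    print(z,P.mean(0),[np.linalg.norm(P[i]-P[i-1]) for i in range(4)],np.arctan2(*(P[1]-P[0])[1::-1]),np.arctan2(*(P[2]-P[3])[1::-1]))
yaw=np.arctan2(u[1],u[0]);Rm=np.array([[np.cos(yaw),np.sin(yaw)],[-np.sin(yaw),np.cos(yaw)]])
for n,p,z in(("pivot",(180,333),.165),("levertip",(80,485),.17),("bend",(155,412),.17),("fl",(128,392),.134),("fl",(272,470),.134),("fl",(228,550),.134),("fl",(83,470),.134),("col",(230,363),.19)):
    print(n,Rm@(c(*p,z)-s1)[:2]*1000)
print("tool axes\n",R.from_rotvec(ctrl.get_obs()["tool_rot"]).as_matrix().round(3))
E
python3 m1.py
```

```text
handles [ 0.46735856 -0.2245126   0.182     ] [ 0.64910893 -0.32494543  0.182     ] 0.20765344224326265 yaw -0.5048269334169324
0.018 [ 0.56033044 -0.2722624   0.018     ] [np.float64(0.16768172344855534), np.float64(0.2034859460331381), np.float64(0.16871023090713297), np.float64(0.20099507054334348)] -0.5002124319522877 -0.5052443972003386
0.028 [ 0.55964381 -0.27242902  0.028     ] [np.float64(0.16596426838398667), np.float64(0.20140177155427563), np.float64(0.16698224150818752), np.float64(0.19893640848549612)] -0.5002124319522876 -0.5052443972003385
pivot [57.51440743 30.49061774]
levertip [-24.42127093  36.66774653]
bend [20.63777199 22.74914313]
fl [21.39091083 41.43293879]
fl [ 21.55795076 -36.1332745 ]
fl [-21.32861189 -35.88311539]
fl [-20.98002521  42.33914675]
col [56.29454439  2.37977615]
tool axes
 [[ 0.893  0.45  -0.001]
 [ 0.45  -0.893  0.002]
 [ 0.    -0.002 -1.   ]]
```

```bash
python3 -m handwheel '[{"gripper":-1,"offset":[40,-27,-20],"rotation":[0,0,0.12]},{"gripper":-1,"offset":[80,-55,-30],"rotation":[0,0,0.24]},{"gripper":-0.46,"offset":[120,-85,-30],"rotation":[0,0,0.37]},{"gripper":-0.46,"offset":[165,-115,-30],"rotation":[0,0,0.5]},{"gripper":-0.46,"offset":[210,-145,-30],"rotation":[0,0,0.64]},{"gripper":-0.46,"offset":[250,-175,-30],"rotation":[0,0,0.78]},{"gripper":-0.46,"offset":[285,-200,-30],"rotation":[0,0,0.9]},{"gripper":-0.46,"offset":[315,-219,-30],"rotation":[0,0,0.971]}]' 30
python3 - <<'E'
from station import ctrl
import cv2
from h import *
for n in("scene","top"):
    d=ctrl.get_image(n); cv2.imwrite(f"pics/{n}1.png",d["image"][:,:,::-1])
    print(proj(d,[.5604,-.2724,.1]))
im=cv2.imread("pics/scene1.png")[160:300,180:355]
cv2.imwrite("pics/c2.png",cv2.resize(im,None,fx=4.2,fy=4.2,interpolation=cv2.INTER_CUBIC))
o=ctrl.get_obs();print(o["tool_pos"],o["opening"],o["contact_force"],R.from_rotvec(o["tool_rot"]).as_matrix().round(4))
E
```

```text
t: 1.15
tool_pos: [0.4644, -0.219, 0.261]
tool_rot: [-3.041, 0.786, 0.0]
contact_force: [0.6, -1.0, -0.6]
opening: 0.0627
grip_force: 0.0
[265.86354583 221.28759868]
[268.65998322 207.92201796]
[ 0.46492292 -0.21822682  0.26097171] 0.062161693442015095 [-0.4521581  -0.33389508 -0.1681222 ] [[ 8.774e-01 -4.798e-01 -0.000e+00]
 [-4.798e-01 -8.774e-01  1.000e-03]
 [-5.000e-04 -9.000e-04 -1.000e+00]]
```

View pics/c2.png

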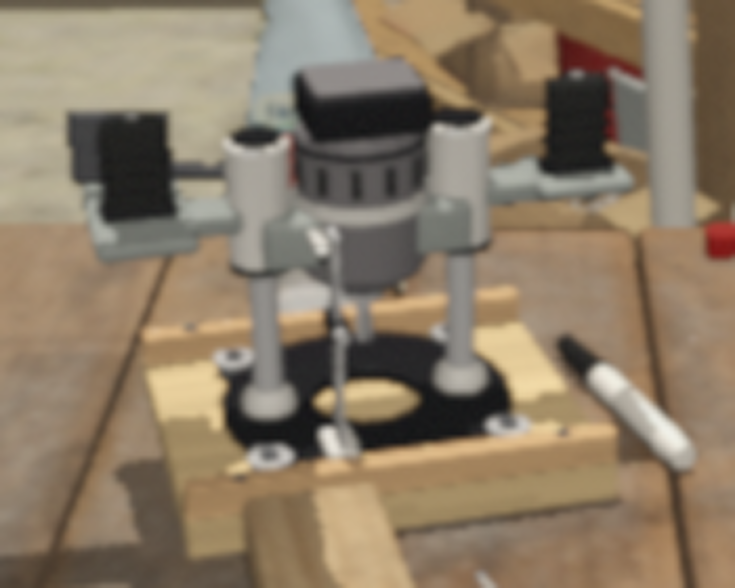

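This shows the whole router. The rule is the thin vertical at crop x≈338, and the clip looks like the dark spot near (338,318). The pointer isn't clear, so I'll zoom further.

```bash
python3 - <<'E'
import cv2,numpy as np
a=cv2.imread("pics/scene1.png")[205:275,235:285]
b=cv2.imread("pics/top1.png")[215:255,255:315]
a=cv2.resize(a,None,fx=8,fy=8,interpolation=cv2.INTER_NEAREST);b=cv2.resize(b,None,fx=6.5,fy=14*.465,interpolation=cv2.INTER_NEAREST)
c=np.zeros((560,800,3),np.uint8);c[:a.shape[0],:400]=a;c[:b.shape[0],405:405+b.shape[1]]=b[:,:395];cv2.imwrite("pics/c3.png",c)
E
```

```text
(no output)
```

View pics/c3.png

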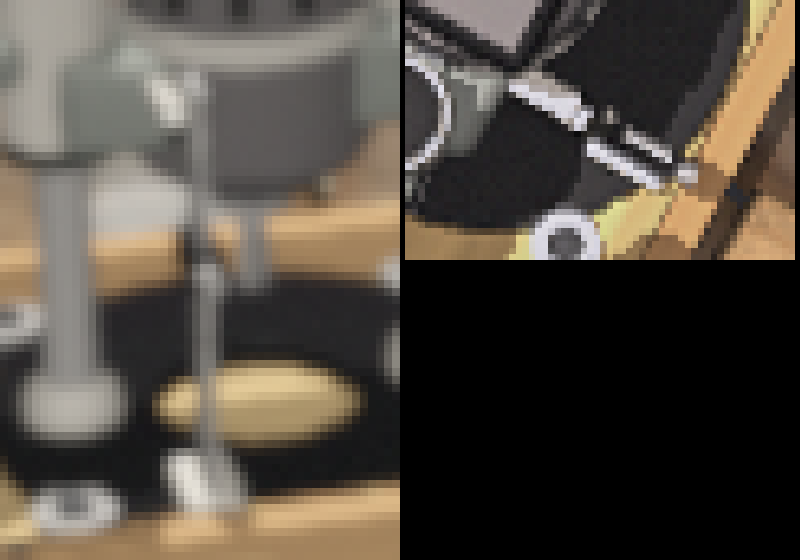

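```bash
python3 - <<'E'
import cv2
a=cv2.cvtColor(cv2.imread("pics/scene1.png"),6)
print("     ",*range(250,268))
for r in range(209,244): print(r,*["%3d"%v for v in a[r,250:268]])
a=cv2.cvtColor(cv2.imread("pics/top1.png"),6)
print("     ",*range(270,302))
for r in range(224,246): print(r,*["%3d"%v for v in a[r,270:302]])
E
```

```text
250 251 252 253 254 255 256 257 258 259 260 261 262 263 264 265 266 267
209 133 139 140 141 140 141 142 139 133 127 124 121 119 117 116 118 119 121
210 144 153 148 147 148 152 155 157 155 153 152 152 151 151 151 152 152 152
211 159 169 166 158 152 151 155 159 161 162 163 163 163 164 164 164 164 163
212 165 172 171 165 154 145 143 146 152 157 158 159 160 160 161 161 161 160
213 159 162 161 160 153 140 130 130 143 148 137 134 136 139 140 141 140 137
214 143 144 148 163 171 159 142 143 166 167 132 107 107 110 111 110 110 107
215 129 129 140 172 196 193 170 156 174 177 145 105  93  94  94  95  94  94
216 123 123 130 159 197 212 199 172 162 166 151 111  91  91  92  92  91  91
217 121 121 123 141 183 210 211 190 157 144 135 103  90  91  92  91  91  91
218 120 120 120 126 155 190 204 188 151 130 120  97  90  91  91  91  91  91
219 119 119 119 120 140 182 203 190 152 129 119  97  90  91  91  90  91  91
220 119 119 119 119 126 152 167 156 132 127 122 100  90  91  91  91  90  91
221 117 117 117 117 116 111 106  99 107 127 127 102  90  92  91  91  91  91
222 115 114 113 112 108  94  75  74  99 
[... 3969 characters left out ...]
  72  41  40  37  66 132 139 112  93 105
241  34  33  36  34  35  32  32  32  33  36  31  35  67  63  63  57  32  68 196 206 226 223 142  89  59  55  94 215 214 184 106 107
242  35  35  36  34  34  35  32  36  33  32  34  43  64  63  64  63  64  61  51  75 202 202 224 180  99  80 129 159 178 179 104 109
243  35  36  34  32  34  33  34  36  31  34  38  68  67  64  64  64  62  60  60  54  50 114 207 210 162 124 189 116 115 116 106 111
244  34  35  36  34  33  33  34  33  32  35  46  67  64  64  64  64  59  54  60  67 119 191 150 165 119 142 146 179 122 123 108 112
245  34  31  35  31  34  30  33  29  30  42  63  65  66  62  62  57  66 112 125 156 197 189 188 191 196 185 145 181 178 177 126 130
```

```bash
cat > m2.py <<'E'
from h import *
from station import ctrl
d=ctrl.get_image("top");s=ctrl.get_image("scene")
yaw=-.504;f=np.array([.5604,-.2724]);Rm=np.array([[np.cos(yaw),np.sin(yaw)],[-np.sin(yaw),np.cos(yaw)]])
for n,p in dict(armend=(282,232.5),armstart=(271.5,228),blob=(286,232.3),A1=(289,234.8),A2=(295,238.7),B1=(283.3,237.3),B2=(293,243),blobC=(298.5,241)).items():
    print(n)
    for z in(.02,.05,.08,.1,.12,.14,.16):
        w=at(d,*p,z); print("  z",z,"router",(Rm@(w[:2]-f)*1000).round(1),"scene",proj(s,w).round(1))
E
python3 m2.py
```

```text
armend
  z 0.02 router [-23.4 -38.8] scene [259.6 267.4]
  z 0.05 router [-24.2 -39. ] scene [258.7 254. ]
  z 0.08 router [-25.1 -39.2] scene [257.7 240.2]
  z 0.1 router [-25.7 -39.4] scene [257.1 230.8]
  z 0.12 router [-26.2 -39.6] scene [256.4 221.2]
  z 0.14 router [-26.8 -39.7] scene [255.8 211.4]
  z 0.16 router [-27.4 -39.9] scene [255.1 201.5]
armstart
  z 0.02 router [-25.3 -18. ] scene [256.6 262.6]
  z 0.05 router [-26.1 -18.8] scene [255.7 249.5]
  z 0.08 router [-26.9 -19.7] scene [254.9 236.1]
  z 0.1 router [-27.4 -20.3] scene [254.3 226.9]
  z 0.12 router [-27.9 -20.9] scene [253.7 217.5]
  z 0.14 router [-28.5 -21.5] scene [253.1 208. ]
  z 0.16 router [-29.  -22.1] scene [252.4 198.3]
blob
  z 0.02 router [-19.6 -45. ] scene [262.1 268.7]
  z 0.05 router [-20.6 -45.1] scene [261.1 255.1]
  z 0.08 router [-21.5 -45.1] scene [260.2 241.2]
  z 0.1 router [-22.2 -45.1] scene [259.5 231.8]
  z 0.12 router [-22.8 -45.2] scene [258.8 222.1]
  z 0.14 router [-23.5 -45.2] scene [258.1 212.3]
  z 0.16 router [-24.1 -45.2] scene [257.4 202.3]
A1
  z 0.02 router [-21. -52.] s
[... 1024 characters left out ...]
 0.02 router [-30.7 -65.5] scene [258.6 274.5]
  z 0.05 router [-31.3 -64.9] scene [257.7 260.6]
  z 0.08 router [-31.9 -64.4] scene [256.8 246.3]
  z 0.1 router [-32.3 -64. ] scene [256.1 236.5]
  z 0.12 router [-32.8 -63.6] scene [255.5 226.6]
  z 0.14 router [-33.2 -63.2] scene [254.8 216.5]
  z 0.16 router [-33.6 -62.8] scene [254.1 206.3]
blobC
  z 0.02 router [-22.7 -72.6] scene [263.5 275.8]
  z 0.05 router [-23.6 -71.8] scene [262.5 261.8]
  z 0.08 router [-24.4 -71. ] scene [261.4 247.4]
  z 0.1 router [-25.  -70.5] scene [260.7 237.5]
  z 0.12 router [-25.6 -69.9] scene [260.  227.6]
  z 0.14 router [-26.2 -69.4] scene [259.3 217.4]
  z 0.16 router [-26.8 -68.9] scene [258.5 207.1]
```

```bash
python3 -m handwheel '[{"gripper":-0.65,"offset":[2,0,0],"rotation":[0,0,0]},{"gripper":-0.65,"offset":[2,0,15],"rotation":[0,0,0]},{"gripper":-0.65,"offset":[2,0,35],"rotation":[0,0,0]},{"gripper":-0.65,"offset":[2,0,55],"rotation":[0,0,0]},{"gripper":-0.65,"offset":[2,0,75],"rotation":[0,0,0]},{"gripper":-0.65,"offset":[2,0,90],"rotation":[0,0,0]},{"gripper":-0.65,"offset":[2,0,103],"rotation":[0,0,0]},{"gripper":-0.65,"offset":[2,0,103],"rotation":[0,0,0]}]'
python3 - <<'E'
from station import ctrl
import cv2,numpy as np
a=ctrl.get_image("scene")["image"][:,:,::-1];b=ctrl.get_image("top")["image"][:,:,::-1]
cv2.imwrite("pics/scene2.png",a);cv2.imwrite("pics/top2.png",b)
a=cv2.resize(a[120:240,160:300],(560,480),interpolation=2);cv2.imwrite("pics/c4.png",a)
o=ctrl.get_obs();print(o["tool_pos"],o["opening"],o["contact_force"])
E
```

```text
t: 2.35
tool_pos: [0.4653, -0.2213, 0.157]
tool_rot: [-3.042, 0.783, 0.003]
contact_force: [0.2, 0.6, -0.1]
opening: 0.0705
grip_force: 0.1
[ 0.46598903 -0.22192005  0.15869361] 0.07082284915401822 [0.18520521 0.01473247 0.43725116]
```

View pics/c4.png

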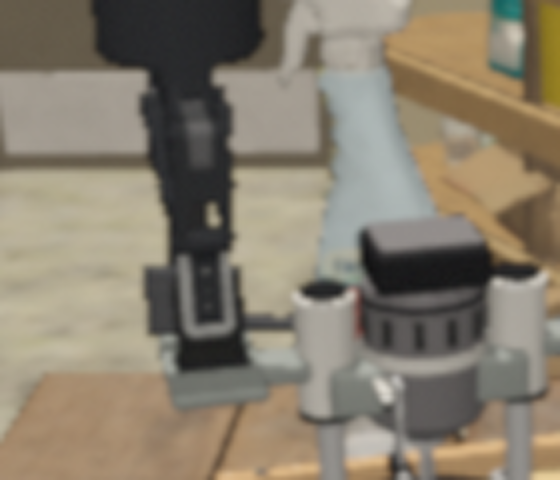

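The near finger stands in front of the handle, centred on it, with nothing touching. Next I'll descend to the flange.

```bash
python3 -m handwheel '[{"gripper":-0.65,"offset":[0,0,10],"rotation":[0,0,0]},{"gripper":-0.65,"offset":[0,0,18],"rotation":[0,0,0]},{"gripper":-0.65,"offset":[0,0,24],"rotation":[0,0,0]},{"gripper":-0.65,"offset":[0,0,28],"rotation":[0,0,0]},{"gripper":-0.65,"offset":[0,0,32],"rotation":[0,0,0]},{"gripper":-0.65,"offset":[0,0,36],"rotation":[0,0,0]},{"gripper":-0.65,"offset":[0,0,40],"rotation":[0,0,0]},{"gripper":-0.65,"offset":[0,0,40],"rotation":[0,0,0]}]'
cat > look.py <<'E'
import sys,cv2
from station import ctrl
a=ctrl.get_image("scene")["image"][:,:,::-1];cv2.imwrite(f"pics/{sys.argv[1]}.png",a)
g=cv2.cvtColor(a,6);r0,r1=int(sys.argv[2]),int(sys.argv[3])
print("    ",*range(250,268))
for r in range(r0,r1): print(r,*["%3d"%v for v in g[r,250:268]])
o=ctrl.get_obs();print(o["t"],o["tool_pos"],o["opening"],o["contact_force"],o["grip_force"])
E
python3 look.py s3 214 246
```

```text
t: 3.45
tool_pos: [0.4659, -0.2218, 0.1189]
tool_rot: [-3.042, 0.784, -0.0]
contact_force: [-2.7, 1.9, 5.5]
opening: 0.0703
grip_force: 2.8
     250 251 252 253 254 255 256 257 258 259 260 261 262 263 264 265 266 267
214 149 152 145 144 147 153 158 167 185 189 172 162 161 160 159 159 161 161
215 166 170 164 155 148 150 153 161 183 193 181 168 165 166 167 167 167 166
216 167 170 167 161 150 142 137 134 152 174 173 158 155 159 160 160 159 156
217 151 153 155 160 162 153 137 120 121 142 145 127 124 128 129 129 128 125
218 134 135 143 169 193 192 168 138 120 126 123 103  98 100 101 100 100  99
219 126 127 132 161 200 214 196 158 129 126 121  99  92  94  94  94  93  93
220 123 124 126 148 191 216 210 179 148 132 124 102  92  93  93  93  93  92
221 123 123 123 133 168 206 218 204 171 143 130 104  92  93  93  92  92  92
222 121 121 122 124 148 187 208 198 165 141 131 105  92  92  92  93  93  93
223 121 121 121 122 136 168 185 170 141 133 128 104  92  92  92  93  93  92
224 119 120 120 120 123 134 136 119 109 125 125 102  91  92  93  92  93  92
225 119 117 118 117 115 105  87  75  90 116 119
[... 967 characters left out ...]
2 121  93  67 104 144 145 112 102 119 128 124 115
239 135 132 131 129 127 118 104  82  74 118 155 157 127  98 104 120 120 109
240 122 113 104  96  91  81  68  57  57  98 136 145 129  98  93 116 118 106
241  88  76  66  57  52  48  44  41  47  77 118 134 117  84  84 111 118 107
242  52  47  43  42  39  39  40  42  54  81 114 119  91  62  76 110 121 111
243  40  40  39  40  38  40  39  42  56  85 115 113  74  49  71 102 114 106
244  40  39  39  40  39  37  38  42  53  84 115 113  71  45  55  77  85  78
245  38  39  39  40  39  40  39  43  55  85 116 113  70  43  43  51  52  49
3.5 [ 0.4658571  -0.22180236  0.11899578] 0.07071817845100603 [-2.09245097  1.76726729  5.70977125] 2.8355947459931485
```

```bash
python3 -m handwheel '[{"gripper":-0.65,"offset":[0,0,2],"rotation":[0,0,0]},{"gripper":-0.65,"offset":[0,0,4],"rotation":[0,0,0]},{"gripper":-0.65,"offset":[0,0,6],"rotation":[0,0,0]},{"gripper":-0.65,"offset":[0,0,8],"rotation":[0,0,0]},{"gripper":-0.65,"offset":[0,0,10],"rotation":[0,0,0]},{"gripper":-0.65,"offset":[0,0,12],"rotation":[0,0,0]},{"gripper":-0.65,"offset":[0,0,12],"rotation":[0,0,0]},{"gripper":-0.65,"offset":[0,0,12],"rotation":[0,0,0]}]'
python3 look.py s4 214 246; python3 - <<'E'
import cv2,numpy as np
A=[cv2.resize(cv2.imread(f"pics/{n}.png")[208:248,246:272],None,fx=10,fy=14,interpolation=0) for n in("scene1","s3","s4")]
cv2.imwrite("pics/c5.png",np.hstack(A))
E
```

```text
t: 4.5
tool_pos: [0.4659, -0.2218, 0.1072]
tool_rot: [3.042, -0.783, 0.0]
contact_force: [-2.0, 1.5, 7.0]
opening: 0.0705
grip_force: 3.1
     250 251 252 253 254 255 256 257 258 259 260 261 262 263 264 265 266 267
214 164 121  83  79  79  72  61 105 159 166 127  95  89  76  52  48  71  89
215 152 127  98  85  81  74  67 110 166 179 147 105  90  77  55  50  72  89
216 139 130 116 103  95  88  84 101 142 166 153 113  92  81  67  64  78  90
217 137 135 132 129 123 116 111 108 119 140 138 108  95  90  86  85  89  96
218 135 139 140 142 142 143 142 136 124 129 130 119 116 113 114 113 115 118
219 145 153 150 148 149 152 155 148 133 131 141 145 151 151 151 151 152 154
220 156 170 168 157 149 151 154 149 136 136 148 157 164 166 166 166 166 166
221 166 174 172 159 146 143 144 139 131 138 150 155 161 163 164 164 164 163
222 162 165 162 152 142 138 134 123 119 135 142 136 138 142 143 143 144 143
223 144 145 144 144 155 165 156 131 115 131 132 114 109 112 113 113 113 113
224 131 131 131 148 187 206 192 152 121 127 125 103  95  96  96  97  96  96
225 125 125 126 148 194 219 209 172 133 124 120 1
[... 965 characters left out ...]
3 121  94  67 104 145 145 107  83  90  92  92  91
239 135 133 131 130 127 119 104  83  73 118 155 157 128 110 118 125 127 123
240 123 113 104  97  91  82  70  58  58  99 136 146 130 111 117 133 138 135
241  88  76  66  57  53  49  43  42  46  79 118 134 118  89  95 122 137 133
242  53  47  43  41  41  40  40  43  53  81 114 120  91  64  79 115 131 126
243  40  39  39  40  39  39  40  43  57  85 115 114  74  51  75 111 125 118
244  39  39  39  39  39  39  41  42  53  83 116 113  71  49  74 110 123 115
245  39  39  39  40  40  40  40  42  55  85 117 113  71  47  74 109 122 115
4.55 [ 0.46587841 -0.2217907   0.10722092] 0.07063068272735937 [-1.38550354  1.91475864  5.51036197] 3.141045761889245
```

View pics/c5.png

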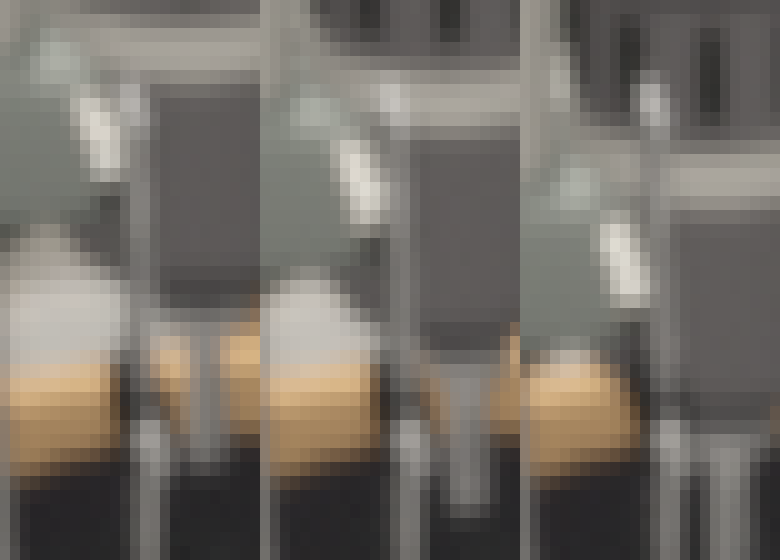

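The panels show the head at 0, 7 and 19 mm. The white arm moves down with the head from row 217 to 227. The black clip stays at about cols 257–262, rows 233–239. A small dark spot just under the arm, at (257,222) and then (257,231), is probably the pointer. I'll use the top view to separate moving parts from fixed ones.

```bash
python3 - <<'E'
from station import ctrl
import cv2,numpy as np
b=ctrl.get_image("top")["image"][:,:,::-1];cv2.imwrite("pics/t4.png",b)
g=cv2.cvtColor(b,6)
print("    ",*range(268,302))
for r in range(222,246): print(r,*["%3d"%v for v in g[r,268:302]])
A=[cv2.resize(cv2.imread(f"pics/{n}.png")[220:248,264:304],None,fx=9.8,fy=14,interpolation=0) for n in("top1","t4")]
B=[cv2.resize(np.clip(cv2.imread(f"pics/{n}.png")[220:248,264:304].astype(int)*4-40,0,255).astype(np.uint8),None,fx=9.8,fy=14,interpolation=0)[:200] for n in("top1","t4")]
cv2.imwrite("pics/c6.png",np.vstack([np.hstack(A),np.hstack(B)])[:600])
E
```

```text
268 269 270 271 272 273 274 275 276 277 278 279 280 281 282 283 284 285 286 287 288 289 290 291 292 293 294 295 296 297 298 299 300 301
222  59 104 141 152  89  46  31  21  37  61 103 136  59  29  36  29  29  30  31  33  33  35  34  33  29  31  33  32  33  33  33  61  59  58
223  40  47  71 113  47  37  27  50  53  93  93  28  28  30  33  31  32  33  34  31  33  32  32  34  33  31  28  35  32  31  43  60  59  58
224  18  29  41  51  47  24  26  91  84  70  26  28  27  32  33  29  31  32  36  32  34  28  33  30  31  32  34  30  32  35  63  61  58  59
225  55  50  27  30  28  31  89  56  22  23  31  34  31  33  28  30  32  32  30  31  33  34  33  34  33  32  33  31  30  34  63  60  58  59
226 130  98  47  37  63  94 171 101  83  30  28  29  31  30  29  35  35  31  34  36  33  31  31  29  33  32  31  30  29  42  62  60  60  59
227 166  91  87  94 131 155 152 161 161  90  80  28  30  29  33  31  33  34  31  31  30  33  34  34  34  30  33  31  43  63  61  57  59  58
228 148  93  78 137 174 168 166 164 151 160 155  88  56  31  30  32  33  32  29  34  34  35  30  31  31  33  33  36  61  61 
[... 1695 characters left out ...]

241  32  33  32  36  34  34  32  32  35  32  36  65  63  62  63  62  61  57  32  67 189 199 219 216 139  86  55  51  91 208 207 179 102 104
242  33  35  33  32  33  32  32  33  34  31  33  66  62  62  61  62  62  63  62  58  52  73 197 196 217 174  96  76 126 153 174 174 104 107
243  37  32  33  32  34  35  33  34  32  33  34  66  64  63  62  63  63  64  60  59  55  49  50 108 203 205 157 122 184 112 113 113 103 108
244  33  33  35  33  32  30  32  34  32  33  33  59  61  64  63  59  61  63  59  52  58  67 116 186 145 160 115 135 142 174 120 121 105 108
245  32  31  35  36  34  30  32  33  31  32  30  30  33  60  64  61  58  56  65 108 120 151 193 184 183 186 189 181 142 175 172 171 122 125
```

View pics/c6.png

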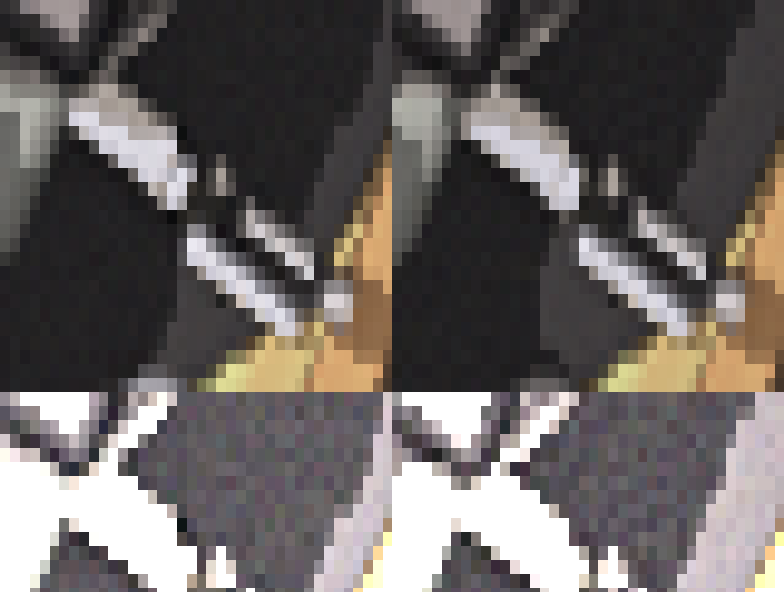

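```bash
python3 -m handwheel '[{"gripper":-0.65,"offset":[0,0,1],"rotation":[0,0,0]},{"gripper":-0.65,"offset":[0,0,2],"rotation":[0,0,0]},{"gripper":-0.65,"offset":[0,0,3],"rotation":[0,0,0]},{"gripper":-0.65,"offset":[0,0,4],"rotation":[0,0,0]},{"gripper":-0.65,"offset":[0,0,4],"rotation":[0,0,0]},{"gripper":-0.65,"offset":[0,0,4],"rotation":[0,0,0]},{"gripper":-0.65,"offset":[0,0,4],"rotation":[0,0,0]},{"gripper":-0.65,"offset":[0,0,4],"rotation":[0,0,0]}]'
python3 look.py s5 222 246; python3 - <<'E'
import cv2,numpy as np
I=[cv2.imread(f"pics/{n}.png").astype(int) for n in("scene1","s3","s4","s5")]
print("max abs change over frames (0 = fixed foreground)")
S=np.ptp(np.array(I).sum(3)//3,axis=0)
print("    ",*range(250,268))
for r in range(224,246): print(r,*["%3d"%v for v in S[r,250:268]])
E
```

```text
t: 5.6
tool_pos: [0.4659, -0.2218, 0.1033]
tool_rot: [3.042, -0.783, 0.0]
contact_force: [-3.0, 1.5, 6.3]
opening: 0.0703
grip_force: 3.3
     250 251 252 253 254 255 256 257 258 259 260 261 262 263 264 265 266 267
222 150 169 171 158 147 150 153 145 133 140 153 159 165 167 166 166 166 166
223 157 172 172 159 146 143 142 132 125 137 150 155 160 162 163 164 164 163
224 155 162 160 150 142 140 134 119 113 129 137 132 134 136 139 143 143 140
225 143 143 141 142 154 165 157 133 114 120 122 110 106 107 110 112 113 110
226 130 129 129 144 183 204 192 157 127 120 119 106  97  95  96  97  96  95
227 125 125 126 142 185 213 208 176 138 121 120 107  95  93  94  94  94  93
228 124 123 124 131 165 202 213 192 150 124 122 108  96  93  93  94  93  93
229 123 123 123 125 148 189 209 197 162 130 122 107  96  93  93  93  93  93
230 122 121 121 123 143 185 210 206 180 138 122 108  96  93  93  93  93  93
231 121 120 120 121 129 153 171 170 151 128 122 111  96  93  92  93  93  93
232 120 119 119 119 117 113 107 103 103 115 122 114  98  93  94  92  92  93
233 121 121 119 112 108  99  79  60  74 105 120 1
[... 2157 characters left out ...]
  48  52  55  52
237   2   3   3   7  14  24  30  21   6   3   2   1  14  38  49  54  51  47
238   2   2   3   2   4   5  12  13   5   3   3   3   4  23  38  47  44  35
239   4   3   3   3   3   4   5   5   2   3   2   3   3  17  40  48  50  45
240   2   3   3   3   2   1   3   2   2   2   3   4   5  16  34  35  39  43
241   2   2   1   2   2   1   1   1   1   3   3   3   9  33  56  52  61  67
242   2   1   4   2   2   1   2   3   2   2   3   4   8  30  58  77  89  89
243   0   1   2   3   3   1   2   2   3   3   3   3   4  15  42  77  94  94
244   3   0   1   2   1   3   3   1   3   2   2   2   2   9  35  73  87  84
245   1   2   1   2   3   2   1   2   2   3   2   2   1   9  35  70  83  76
```

```bash
python3 - <<'E'
import cv2,numpy as np
A=[]
for n in("scene1","s5"):
    a=cv2.resize(cv2.imread(f"pics/{n}.png")[212:246,246:270],None,fx=16.5,fy=16.5,interpolation=4).astype(float)
    A.append((np.clip(a/220,0,1)**.6*255).astype(np.uint8))
cv2.imwrite("pics/c7.png",np.hstack(A))
E
```

```text
(no output)
```

View pics/c7.png

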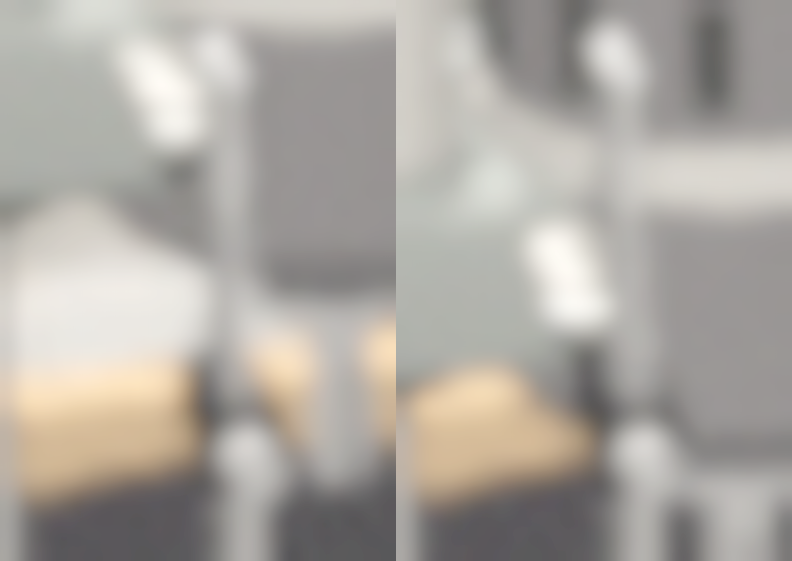

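The zoom gives me what I need. The black pointer tip shows just under the arm end at (256.6,222) with the head up. The clip's far edge, next to the tip, is centred near row 235.5. That gives a plunge depth of about 27 mm, and the head is now at about 23 mm, so I'll go down the remaining 4 mm.

```bash
python3 -m handwheel '[{"gripper":-0.65,"offset":[0,0,1],"rotation":[0,0,0]},{"gripper":-0.65,"offset":[0,0,2],"rotation":[0,0,0]},{"gripper":-0.65,"offset":[0,0,3],"rotation":[0,0,0]},{"gripper":-0.65,"offset":[0,0,4],"rotation":[0,0,0]},{"gripper":-0.65,"offset":[0,0,4],"rotation":[0,0,0]},{"gripper":-0.65,"offset":[0,0,4],"rotation":[0,0,0]},{"gripper":-0.65,"offset":[0,0,4],"rotation":[0,0,0]},{"gripper":-0.65,"offset":[0,0,4],"rotation":[0,0,0]}]'
python3 look.py s6 226 246
```

```text
t: 6.65
tool_pos: [0.4659, -0.2218, 0.0993]
tool_rot: [3.042, -0.783, -0.0]
contact_force: [-3.5, 1.8, 6.6]
opening: 0.0704
grip_force: 3.4
     250 251 252 253 254 255 256 257 258 259 260 261 262 263 264 265 266 267
226 154 161 160 156 153 147 135 120 110 118 127 130 135 136 136 136 137 135
227 139 141 140 148 171 180 165 140 120 118 122 113 107 106 107 106 107 105
228 129 129 129 145 185 206 195 165 137 123 122 108  97  95  95  95  94  96
229 125 125 125 136 174 206 207 185 155 129 122 109  96  93  94  93  94  93
230 123 124 124 127 154 194 213 206 179 138 122 109  96  93  94  94  95  93
231 122 123 123 124 139 176 199 196 170 134 123 111  97  93  93  93  94  93
232 121 121 122 123 134 169 194 191 161 129 124 114  99  94  93  93  93  94
233 121 121 120 121 124 141 156 150 125 113 120 113  98  93  93  93  93  94
234 119 119 119 118 116 110  98  83  79 100 114 105  91  91  93  93  93  93
235 118 117 113 110 106  98  76  49  55  86 104  95  81  88  93  93  93  93
236 120 121 114 103  94  88  72  46  43  66  84  78  69  82  92  94  93  93
237 129 131 128 116  98  84  71  50  41  66  94  95  73  77  89  93  93  93
238 136 137 135 129 114  91  74  56  56 104 145 145 108  84  90  94  93  93
239 135 133 131 128 119  98  72  54  65 119 156 157 128  98  91  90  90  90
240 123 113 104  97  89  74  55  43  54  98 137 147 131 101  84  80  79  79
241  88  77  66  58  53  49  43  39  46  78 119 136 124 100  84  81  80  79
242  53  47  42  41  41  40  40  44  55  82 115 126 115 110 109 108 107 107
243  40  39  40  40  39  39  41  43  58  85 116 118 100 109 123 129 132 129
244  38  40  39  41  40  39  40  41  54  84 116 114  82  81 102 122 135 133
245  40  37  39  40  39  40  41  43  55  85 116 113  72  54  79 114 133 132
6.7 [ 0.46588662 -0.22181204  0.09931631] 0.07058873299721384 [-2.71948621  2.16323093  7.0808811 ] 3.3671760268680373
```

The head is now about 27 mm down. The pointer spot, at about row 235, sits at the clip's edge centre (235.5). Next I'll bring the fingers in to the lever without reaching the bite, raising the TCP as the pads swing forward.

```bash
python3 -m handwheel '[{"gripper":-0.57,"offset":[0,0,-0.9],"rotation":[0,0,0]},{"gripper":-0.49,"offset":[0,0,-1.8],"rotation":[0,0,0]},{"gripper":-0.42,"offset":[0,0,-2.6],"rotation":[0,0,0]},{"gripper":-0.34,"offset":[0,0,-3.3],"rotation":[0,0,0]},{"gripper":-0.26,"offset":[0,0,-4],"rotation":[0,0,0]},{"gripper":-0.19,"offset":[0,0,-4.6],"rotation":[0,0,0]},{"gripper":-0.11,"offset":[0,0,-5.1],"rotation":[0,0,0]},{"gripper":-0.11,"offset":[0,0,-5.1],"rotation":[0,0,0]}]' 20
python3 look.py s7 226 238
```

```text
t: 7.7
tool_pos: [0.4672, -0.2226, 0.1052]
tool_rot: [3.041, -0.784, 0.006]
contact_force: [0.4, 1.4, 5.8]
opening: 0.0477
grip_force: 3.3
     250 251 252 253 254 255 256 257 258 259 260 261 262 263 264 265 266 267
226 150 153 152 154 161 164 150 123 107 117 125 123 124 128 130 129 129 126
227 135 135 136 153 189 207 190 150 119 117 121 110 101 100 100 101 100  99
228 126 126 128 150 197 219 209 175 138 122 121 107  95  93  94  94  94  93
229 124 124 125 138 179 213 220 202 164 129 122 108  96  94  93  94  94  93
230 123 122 124 128 158 203 224 217 186 140 122 109  96  93  93  93  93  93
231 121 122 122 123 145 189 211 204 175 136 123 111  97  93  93  93  93  93
232 121 121 122 122 133 165 185 178 150 125 123 114  99  94  93  93  93  93
233 120 120 121 120 122 130 137 127 108 110 121 113  96  93  93  94  93  93
234 118 118 119 117 114 104  86  69  72  98 114 105  90  91  93  93  93  93
235 116 118 115 109 103  92  71  47  55  86 104  94  82  88  93  94  93  93
236 124 132 127 109  93  85  69  45  42  66  83  78  70  82  91  92  94  93
237 133 137 133 119 100  85  69  48  41  65  94  95  73  77  90  93  93  92
7.75 [ 0.46718327 -0.22252657  0.10519571] 0.047725710622246786 [0.60659001 0.72828388 5.97802523] 3.348447350144852
```

```bash
python3 -m handwheel '[{"gripper":-0.07,"offset":[0,0,0.2],"rotation":[0,0,0]},{"gripper":-0.03,"offset":[0,0,0.2],"rotation":[0,0,0]},{"gripper":0.01,"offset":[0,0,0.2],"rotation":[0,0,0]},{"gripper":0.01,"offset":[0,0,0.2],"rotation":[0,0,0]},{"gripper":0.01,"offset":[0,0,0.2],"rotation":[0,0,0]},{"gripper":0.01,"offset":[0,0,0.2],"rotation":[0,0,0]},{"gripper":0.01,"offset":[0,0,0.2],"rotation":[0,0,0]},{"gripper":0.01,"offset":[0,0,0.2],"rotation":[0,0,0]}]'
python3 look.py s8 229 236; python3 - <<'E'
import cv2,numpy as np
a=cv2.imread("pics/s8.png")[150:290,170:330];b=cv2.resize(a,None,fx=4.2,fy=4.2,interpolation=4);cv2.imwrite("pics/c8.png",b)
E
```

```text
t: 8.75
tool_pos: [0.4675, -0.2227, 0.1052]
tool_rot: [3.041, -0.784, 0.007]
contact_force: [2.0, 0.4, 6.3]
opening: 0.0422
grip_force: 3.4
     250 251 252 253 254 255 256 257 258 259 260 261 262 263 264 265 266 267
229 125 125 126 136 174 206 207 185 155 129 122 108  95  93  93  94  93  93
230 124 124 124 127 156 197 214 206 179 138 122 109  96  92  94  93  92  93
231 122 123 122 123 144 186 208 201 172 135 123 110  97  93  93  93  93  93
232 122 121 122 123 141 183 206 197 164 130 124 114  99  93  93  93  93  93
233 120 121 120 121 129 152 165 155 127 113 120 112  97  92  93  93  94  92
234 119 119 119 118 117 112 101  85  79  99 114 105  90  91  93  94  93  92
235 118 117 114 111 106  99  76  49  55  86 104  94  81  88  93  94  94  93
8.8 [ 0.46747358 -0.22266637  0.10520308] 0.04246206850853232 [0.49246096 0.81699879 5.51028532] 3.419488669896964
```

View pics/c8.png

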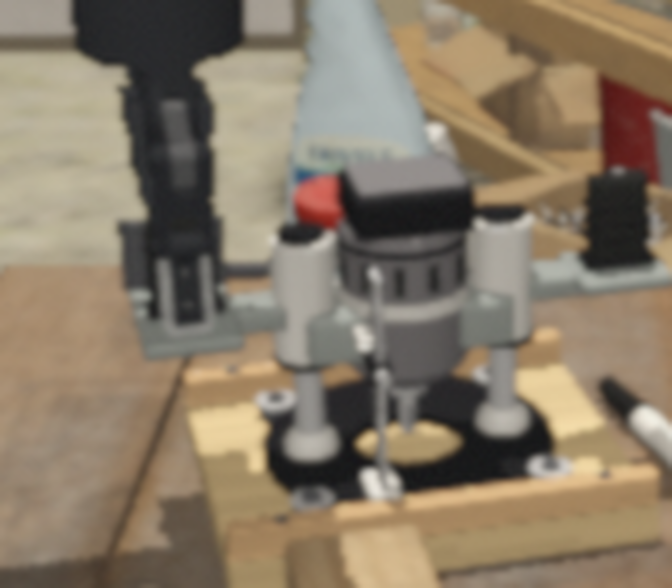

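The fingers straddle handle and lever, and the tips bear on the flange. The head reads 27 mm again (arm bottom at row 233.3), and the jar and block haven't moved. Now the squeeze, with small compensation for the pad swing.

```bash
python3 -m handwheel '[{"gripper":0.07,"offset":[0,0,-0.3],"rotation":[0,0,0]},{"gripper":0.13,"offset":[0,0,-0.6],"rotation":[0,0,0]},{"gripper":0.19,"offset":[0,0,-0.9],"rotation":[0,0,0]},{"gripper":0.25,"offset":[0,0,-1.1],"rotation":[0,0,0]},{"gripper":0.31,"offset":[0,0,-1.3],"rotation":[0,0,0]},{"gripper":0.37,"offset":[0,0,-1.5],"rotation":[0,0,0]},{"gripper":0.43,"offset":[0,0,-1.7],"rotation":[0,0,0]},{"gripper":0.48,"offset":[0,0,-1.8],"rotation":[0,0,0]}]' 50
python3 look.py s9 229 236
```

```text
t: 9.8
tool_pos: [0.4686, -0.2197, 0.1064]
tool_rot: [-3.037, 0.781, -0.009]
contact_force: [11.5, 14.1, 5.7]
opening: 0.0226
grip_force: 16.9
     250 251 252 253 254 255 256 257 258 259 260 261 262 263 264 265 266 267
229 125 125 125 143 187 217 219 200 162 128 122 108  96  92  93  94  94  93
230 123 124 124 132 168 209 225 216 183 139 122 109  96  93  93  94  93  92
231 122 123 122 125 152 199 222 214 179 137 122 111  97  92  94  94  93  93
232 121 122 122 123 144 187 211 202 167 130 123 114  98  93  93  93  93  93
233 120 121 121 121 130 156 169 156 126 113 120 112  98  92  93  94  93  93
234 119 120 120 120 119 118 109  87  78  99 115 104  91  92  94  94  93  93
235 117 117 117 115 111 100  74  48  56  87 104  94  82  88  92  94  93  92
9.85 [ 0.46858895 -0.21965382  0.10638505] 0.022548215395804438 [10.17771344 10.45755547  5.69763506] 16.664661839733593
```

```bash
python3 -m handwheel '[{"gripper":0.52,"offset":[0,0,-0.1],"rotation":[0,0,0]},{"gripper":0.56,"offset":[0,0,-0.2],"rotation":[0,0,0]},{"gripper":0.6,"offset":[0,0,-0.2],"rotation":[0,0,0]},{"gripper":0.7,"offset":[0,0,-0.2],"rotation":[0,0,0]},{"gripper":1,"offset":[0,0,-0.2],"rotation":[0,0,0]},{"gripper":1,"offset":[0,0,-0.2],"rotation":[0,0,0]},{"gripper":1,"offset":[0,0,-0.2],"rotation":[0,0,0]},{"gripper":1,"offset":[0,0,-0.2],"rotation":[0,0,0]}]' 50
python3 look.py s10 229 236
```

```text
t: 10.85
tool_pos: [0.4687, -0.2196, 0.1065]
tool_rot: [-3.038, 0.781, -0.009]
contact_force: [11.0, 10.6, 5.4]
opening: 0.0198
grip_force: 50.8
     250 251 252 253 254 255 256 257 258 259 260 261 262 263 264 265 266 267
229 124 126 126 144 188 217 220 200 162 129 122 108  96  93  93  93  93  93
230 123 123 124 132 169 209 226 217 183 139 122 108  96  94  93  94  93  93
231 122 123 123 125 153 200 223 213 178 136 123 111  97  92  93  93  94  92
232 122 122 122 123 143 186 208 198 165 129 124 114  98  93  93  93  94  93
233 120 121 121 121 129 152 163 149 124 112 120 112  97  92  93  93  93  93
234 119 120 120 119 119 115 102  82  78  99 113 104  90  91  93  94  93  93
235 118 117 117 115 112  99  75  47  55  87 104  94  82  88  93  93  93  92
10.9 [ 0.46872973 -0.21957609  0.10648155] 0.01978773238506297 [12.11837595 11.6072938   5.236675  ] 50.75695516112319
```

```bash
python3 -m handwheel '[{"gripper":1,"offset":[0,-0.3,0],"rotation":[0,0,0]},{"gripper":1,"offset":[0,-0.6,0],"rotation":[0,0,0]},{"gripper":1,"offset":[0,-1,0],"rotation":[0,0,0]},{"gripper":1,"offset":[0,-1,0],"rotation":[0,0,0]},{"gripper":1,"offset":[0,-1,0],"rotation":[0,0,0]},{"gripper":1,"offset":[0,-1,0],"rotation":[0,0,0]},{"gripper":1,"offset":[0,-1,0],"rotation":[0,0,0]},{"gripper":1,"offset":[0,-1,0],"rotation":[0,0,0]}]' 80
python3 look.py s11 229 236; python3 - <<'E'
import cv2,numpy as np
from station import ctrl
b=ctrl.get_image("top")["image"][:,:,::-1];a=cv2.imread("pics/top0.png")
hs=[cv2.cvtColor(np.ascontiguousarray(i),40) for i in(a,b)]
for h in hs:
    m=((h[...,0]<8)|(h[...,0]>172))&(h[...,1]>140);m[:,:165]=0;m[:,220:]=0;m[:140]=0;m[200:]=0
    print("jar",np.argwhere(m).mean(0),m.sum())
print("block diff",np.abs(a[255:300,305:360].astype(int)-b[255:300,305:360]).mean())
E
```

```text
t: 11.9
tool_pos: [0.4686, -0.2199, 0.1062]
tool_rot: [-3.04, 0.782, -0.008]
contact_force: [8.8, 4.7, 3.8]
opening: 0.0186
grip_force: 84.1
     250 251 252 253 254 255 256 257 258 259 260 261 262 263 264 265 266 267
229 126 127 128 148 195 222 220 194 148 122 122 108  96  93  94  93  94  93
230 125 124 124 138 179 215 226 207 162 127 121 109  96  93  93  93  93  93
231 123 123 123 127 159 203 223 210 171 132 122 111  97  93  93  93  93  92
232 122 122 122 123 142 184 203 193 159 128 124 114  99  93  93  93  93  92
233 121 121 121 121 128 147 156 142 117 112 120 112  97  92  93  93  93  92
234 120 120 120 120 120 114 100  78  75  99 114 105  91  90  93  93  93  93
235 117 117 118 117 113  99  73  46  55  86 103  93  83  88  93  93  93  92
11.95 [ 0.4686051  -0.21991047  0.10614057] 0.018653904552188953 [9.64407126 4.20121414 2.99925162] 84.06143814325333
jar [165.07135678 191.91457286] 995
jar [165.07700101 191.88753799] 987
block diff 15.359595959595959
```

```bash
python3 -m handwheel '[{"gripper":1,"offset":[0,-0.3,0],"rotation":[0,0,0]},{"gripper":1,"offset":[0,-0.5,0],"rotation":[0,0,0]},{"gripper":1,"offset":[0,-0.5,0],"rotation":[0,0,0]},{"gripper":1,"offset":[0,-0.5,0],"rotation":[0,0,0]},{"gripper":1,"offset":[0,-0.5,0],"rotation":[0,0,0]},{"gripper":1,"offset":[0,-0.5,0],"rotation":[0,0,0]},{"gripper":1,"offset":[0,-0.5,0],"rotation":[0,0,0]},{"gripper":1,"offset":[0,-0.5,0],"rotation":[0,0,0]}]' 110
python3 look.py s12 230 236; python3 - <<'E'
import cv2,numpy as np
from station import ctrl
b=np.ascontiguousarray(ctrl.get_image("top")["image"][:,:,::-1])
for n in("top0","top1","top2","t4"):
    a=cv2.imread(f"pics/{n}.png")
    g=[cv2.Canny(i[245:305,295:365],60,150).astype(float) for i in(a,b)]
    print(n,cv2.phaseCorrelate(*g),np.abs(a[265:285,325:350].astype(int)-b[265:285,325:350]).mean())
E
```

```text
t: 13.0
tool_pos: [0.4685, -0.2202, 0.106]
tool_rot: [-3.041, 0.783, -0.008]
contact_force: [7.7, 0.4, 2.7]
opening: 0.0179
grip_force: 113.9
     250 251 252 253 254 255 256 257 258 259 260 261 262 263 264 265 266 267
230 124 124 125 138 179 213 221 200 158 126 122 109  96  93  94  93  94  93
231 123 123 123 128 158 202 221 209 170 131 122 111  97  93  93  94  93  93
232 122 122 122 123 141 179 199 189 154 126 123 114  99  93  94  94  93  93
233 121 121 121 122 128 148 156 139 113 110 120 112  97  93  93  93  94  93
234 119 120 120 120 121 122 110  82  74  98 113 104  91  91  94  93  93  92
235 118 119 118 117 115 105  81  50  56  86 103  94  82  88  93  94  92  93
13.05 [ 0.46848457 -0.22016435  0.10595823] 0.018249659337116576 [8.73581585 0.67762879 2.53367374] 113.92634066171301
top0 ((-0.0005440164172014761, -0.027542117981930403), 0.7534170468097651) 9.576666666666666
top1 ((-0.16095678562167137, 0.04474783921226688), 0.6974675706284946) 15.759333333333334
top2 ((0.10616571235938466, 0.09162476762551108), 0.7182123744230638) 8.688
t4 ((-0.27451459204871753, -0.1579033835289252), 0.8920858856448018) 1.8553333333333333
```

The lever is hard against its stop: going from 80 to 110 N barely changes the opening. The head stays at depth while the downward push has fallen below the spring force, so it is locked. Jar and block are unmoved, so I'm handing in.

```bash
python3 -c "
from station import ctrl
print(ctrl.finish_job())"
```

```text
the job is handed in; nothing more can be done
None
```

I pressed the head down about 27 mm to the clip, then squeezed the lever home, and handed in with handle and lever still held together. The pointer was only a pixel or so wide in the camera image, so the depth match is good to about 2 mm; jar and block did not move.

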